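Load the clamping jig and tighten its recessed knob

TASK

Lay the small wooden block on the bed of the clamping jig, between fence and jaw with its ends facing them, and let go of it. Then reach into the round well and turn the recessed knob clockwise until the jaw presses the block against the fence with about 12 N, and leave it so. Work gently: never squeeze the block with more than 25 N in the jig or push hard on the housing round the knob, and do not disturb the pencil.

Things in the scene. Friction and masses are not known exactly. Their poses are not given: they have to be found in the camera images.
- jig: wooden clamping jig fixed on the bench, 242 (x) x 100 (y) x 60 mm. Origin: centre of its underside, on the bench. Its x axis runs from the knob housing past the jaw to the fence, roughly to the robot's right; z up. Bed top 10 mm above the origin, open at both y sides. The fence, a locked plank across the bed, top at 46 mm, is set anew each time: inner face 99 to 105 mm along +x.
- jaw: sliding upright plank 80 mm wide (y) with a sprung rubber pad, top 46 mm above the bench, moved along the jig's x by the knob. Origin: on the bed (10 mm above the bench), 14 mm to -x of the pad's face, which presses the block; axes as the jig's. At knob angle 0 the pad's face is 9 mm to +x of the jig's origin. The pad yields 1 mm per 8 N.
- housing: square wooden block at the jig's other end (the left), 100 x 100 x 50 mm on the bed, top 60 mm above the bench, with a round well 78 mm wide in its middle, 44 mm deep (well floor 16 mm above the bench); the knob stands in the well. Origin: centre of its underside, 10 mm above the bench, on the knob's axis; axes as the jig's.
- nest (a point): point on the bed (10 mm above the bench) on the jig's centre line, 56 mm along +x from the jig's origin: middle of the open space between pad and fence, where the block's underside centre may be laid with at least 5 mm free at each end; axes as the jig's.
- knob_grip (a point): point on the knob's upright axis where to grip, 40 mm above the bench, 20 mm below the well's mouth; turns with the knob. The knob is a black bar 44 mm long (point's x), 12 mm thick (point's y: flats to grip), 18 to 50 mm above the bench, so its top is 10 mm below the mouth, on a flat foot 40 mm wide, top 18.5 mm above the bench. Beside each flat 33 mm are left to the well's wall.
- knob (a joint): knob angle in rad, grows clockwise seen from above, 0 to 4 (stops), starts at 0 to 0.4; at 0 the bar lies along the jig's x. Moves the jaw 8 mm per rad to the fence. A brake of about 0.20 N m holds it where it is left; each newton of clamping adds about 0.008 N m to the turning torque: feel for it. The block is first pinched at 1.85 to 2.65; 12 N comes about 0.2 rad later.
- block: plain reddish-brown wooden block, 75 mm long, 45 wide, 40 high, about 0.12 kg, loose on the bench to the right of the jig. Origin: centre of its underside; this frame's x and y are turned by -0.157 rad against the block's faces (see block_mid for the true directions).
- pencil: red pencil 142 mm long, 7 mm thick, lying between jig and block; origin at the centre of its underside. Bystander.
- block_mid (a point): middle of the block, 20 mm above its underside, square to its faces: y along its length (75 mm), x across it (45 mm), z up. In the jig the length lies along the jig's x axis, either way round, so that the sides stay free for the fingers.

How it is judged:
On the way:
1. the block lies loose on the bed between fence and jaw, its length along the jig, and is let go (z of block in the frame of nest between -0.004 and 0.004 m and x of block in the frame of nest between -0.01 and 0.013 m and y of block in the frame of nest between -0.02 and 0.02 m and angle between the y axis of block_mid and the x axis of jig, either way round below 0.25 rad and contact force between the fingers and block below 0.1 N and contact force between jaw and block below 4 N), for 0.2 s.
At the end, for the whole second after the job is handed in: The block lies flat on the bed (within 4 mm of its height), square to the jig (0.06 rad), its end against the fence (origin 3 to 14 mm beyond the nest along the jig, within 20 mm across it), at rest, pressed by the jaw against the fence with 6 to 20 N; the knob is let go (contact force between jaw and block between 6 and 20 N and x of block in the frame of nest between 0.003 and 0.014 m and y of block in the frame of nest between -0.02 and 0.02 m and z of block in the frame of nest between -0.004 and 0.004 m and angle between the y axis of block_mid and the x axis of jig, either way round below 0.06 rad and linear speed of block below 0.01 m/s); the robot touches nothing.
It fails at once if the jaw squeezes the block with more than 25 N (contact force between jaw and block above 25 N).
It fails at once if the fingers push on the housing round the knob with more than 20 N (contact force between the fingers and housing above 20 N).
It fails at once if the pencil is moved more than 3 cm (distance of pencil from where it was at the start of the episode above 0.03 m).
It also fails if it takes over 72 s, if anything falls off the work surface, if the arm or the gripper's body presses on something with over 40 N, if the wrist force passes 120 N, or if a joint passes its speed limit or range.

ROBOT

A 7-joint arm with a two-finger parallel gripper is mounted at the origin on a cart in front of the work surface, level with it; the furniture and walls round the work are solid. World frame = base frame: x ahead of the robot, y to its left, z up, the work surface at z = 0. Lengths are in m, angles in rad, forces in N, time in s.
With the tool pointing down it reaches from about 0.35 to 0.9 m from the base axis. Payload 8.1 kg.
Tool frame: the origin (TCP) lies at the very end of the fingers, on their centre line; the grasp point (between the pads) lies grip_point_offset behind it (grip_point_offset is the distance from the TCP to the grasp point, in m); z points along the fingers, y is the direction in which the jaws open and shut (so a half turn about z gives the same grasp; the last joint's range is limited). The gripper opens to 92 mm and grips with 3 to 60 N. Pads are 19 mm wide; open, the fingers measure 130 mm over their backs; the gripper's body (75 mm by 190 mm) begins 47 mm behind the grasp point.
Start: joints at [-1.452, 0.434, 0.025, 1.573, -0.012, 1.134, -0.075], TCP at [0.138, 0.61, 0.227] pointing down, gripper open.
Joint ranges: [-2.62, 2.62], [-0.44, 2.09], [-1.27, 1.32], [0.08, 2.57], [-1.32, 4.46], [0.12, 2], [-2.74, 2.74]. Speed limits (rad/s): [2.22, 2.22, 3.01, 3.01, 3.14, 3.14, 3.14].

INTERFACE

Orientations are given as a rotation vector (axis times angle).
In Python, from cell import * gives the robot as it stands.
- The arm moves only by the tool drive_tool, never from a script. Its argument "increments" is a list of rows, each an object of numbers: "grip": the gripper's target within -1 to 1 (shut at 1, half-way at 0, fully open at -1); "tx", "ty", "tz": the shift along the world's x, y, z normalised to -1 to 1, where 1 is 400 mm; "turn": the turn about the world's z normalised to -1 to 1, where 1 is 60 degrees. In form: [{"grip": .., "tx": .., "ty": .., "tz": .., "turn": ..}, ...]. A call has 1 to 20 rows; each row is the pose to reach, as a shift and turn from the pose measured when the call began; what a row does not reach only later rows make up. A row lasts 1/10 s, in which the tool goes at most 50 mm and 8.59 degrees, less where a joint would pass 70% of its speed; a pose out of reach is approached as far as the arm can. A call with a number of a shift or a turn outside -1 to 1 is refused whole. A call with a gripper value outside its range is refused whole. The fingers move at their own pace and stop on an object; "newtons" is the grip in N (left out, the last holds). Time passes only in rows, so rows that repeat a pose let the fingers close. It gives the time, the measured TCP pose, the force and the opening at its end, in the units of the state.
- observe(): the state, without advancing time (a new reading comes with each control period).
- get_image(name): name is "side" or "top"; returns the picture (480x640x3 uint8, red, green, blue); there is no depth.
- camera_info(name): a dict with "fx", "fy", "cx", "cy" (pixels), "distortion" ([k1, k2, p1, p2, k3] as OpenCV has them; the pictures are not rectified), "eye" and "rotation" of the camera in the world. Camera axes: x right, y down, z forward; pixel columns grow to the right and rows downward; lengths in m; the calibration is good to about 2 mm. A picture is of the moment at which its call begins. camera_info takes no time and is no camera call.
- sign_off(): hands the job in, once; it reports no verdict.
The state is a dict: "clock": time; "joints": joint angles; "dq": joint speeds; "joint_efforts": joint torques, N m; "position": TCP position; "ee_rot": TCP orientation; "force": force on the tool from outside, world axes, zero at the start; "ft_torque": the same for the moment, N m; "width": opening from 0.0 (shut) to 1.0 (fully open).
Only numpy, scipy, OpenCV 4.12 (cv2) and the standard library are available. Lean on these libraries where they do the work, as an engineer would, in place of code of your own. Each camera call takes 0.05 s, during which the arm holds its last target. There are 200 camera calls.

## Working session

There is one attempt and no reset: what is moved stays moved. The work goes in short steps, Python scripts to look and compute and a tool call to move; the robot and the scene stay as the last step left them, time stands still between calls to the robot, and variables do not carry over. Pictures are saved under pics/ and viewed, about 8 in all and at most 12, crops included, and the job is handed in when it is done.

Besides the shell and the picture viewer there is one more tool, called after "Request:" by a JSON object that holds its "op" and its "data", one argument or row to a line. drive_tool: Moves the arm, as the interface text tells. Its arguments: {"type":"object","properties":{"increments":{"type":"array","items":{"type":"object","properties":{"grip":{"type":"number"},"tx":{"type":"number"},"ty":{"type":"number"},"tz":{"type":"number"},"turn":{"type":"number"}}}},"newtons":{"type":"number"}},"required":["increments"]}

```bash
mkdir -p pics
cat > h.py <<'E'
from cell import *
import numpy as np, cv2
def ray(name,px):
    c=camera_info(name);K=np.array([[c['fx'],0,c['cx']],[0,c['fy'],c['cy']],[0,0,1]])
    p=cv2.undistortPoints(np.array(px,float).reshape(-1,1,2),K,np.array(c['distortion'],float)).reshape(-1,2)
    R=np.array(c['rotation'])
    return np.array(c['eye']),np.c_[p,np.ones(len(p))]@R.T
def plane(name,px,z):
    e,d=ray(name,px); return e+d*((z-e[2])/d[:,2])[:,None]
def shot(name,f):
    im=get_image(name); cv2.imwrite('pics/'+f,im[:,:,::-1]); return im
E
python3 - <<'E'
from h import *
for n in('top','side'):
    shot(n,n+'0.png'); print(camera_info(n))
s=observe();print(s)
import cell; print([k for k in dir(cell) if not k.startswith('_')]); print(getattr(cell,'grip_point_offset',None))
E
```

```text
{'fx': 565.722730331462, 'fy': 565.722730331462, 'cx': 326.0774679063438, 'cy': 245.2330009156227, 'distortion': array([0.02034015, 0.        , 0.        , 0.        , 0.        ]), 'eye': array([ 0.39468235, -0.13334863,  0.88759559]), 'rotation': array([-2.1306615 ,  2.16059855, -0.1683713 ])}
{'fx': 454.36531309393513, 'fy': 454.36531309393513, 'cx': 321.56599620942154, 'cy': 236.76301390845973, 'distortion': array([-0.08871099,  0.        ,  0.        ,  0.        ,  0.        ]), 'eye': array([0.46086962, 0.58599564, 0.51205476]), 'rotation': array([-0.13927149,  2.70499777, -1.49993592])}
{'clock': 0.1, 'joints': array([-1.45157614,  0.43519306,  0.02499483,  1.57400865, -0.01161437,
        1.13400498, -0.07513105]), 'dq': array([ 0.00084594, -0.00308664, -0.00083145, -0.00175359, -0.00122265,
       -0.00010785,  0.0009423 ]), 'joint_efforts': array([ 2.37817905e-03, -6.69130325e+01,  9.87362489e-01, -3.15147328e+01,
       -6.06073067e-02,  3.76205449e-02,  4.74509238e-05]), 'position': array([0.1374609 , 0.60921953, 0.22599802]), 'ee_rot': array([-3.47913156e-01, -3.12223473e+00,  2.30648413e-03]), 'force': array([ 0.06887625,  0.273273  , -0.65711028]), 'ft_torque': array([-0.0218755 , -0.03918586, -0.02850916]), 'width': 1.0001626057674609}
['PlanningError', 'camera_info', 'get_image', 'grip_point_offset', 'observe', 'sign_off']
0.0188
```

View pics/top0.png

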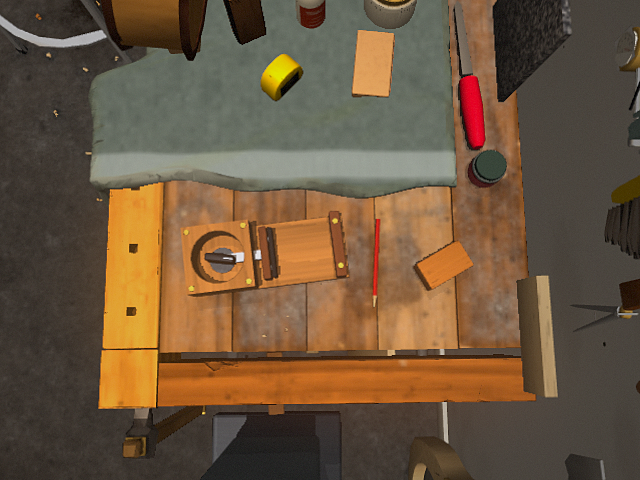

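View pics/side0.png

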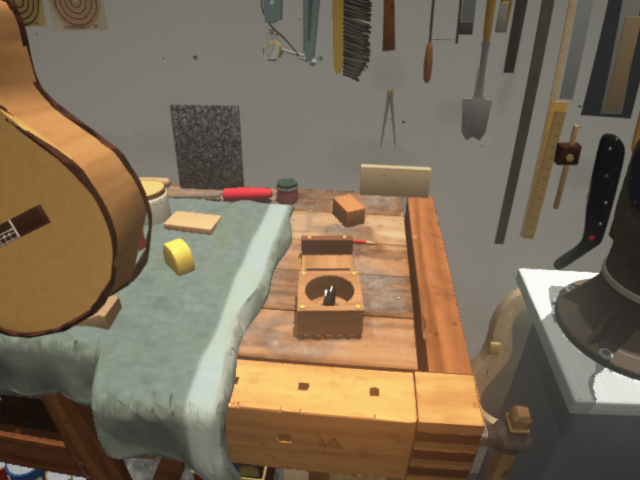

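The top view shows the jig (housing 183–256, 220–295; fence about (338,245)), the pencil at col 377 and the block near (444,265). The side view shows the same scene, with the block at (348,209). Next I segment these and zoom in.

```bash
sed -i 's/R=np.array(c\[.rotation.\])/R=cv2.Rodrigues(np.array(c["rotation"]))[0]/' h.py
python3 - <<'E'
from h import *
im=cv2.imread('pics/top0.png')
a=cv2.resize(im[200:310,170:360],None,fx=4,fy=4,interpolation=cv2.INTER_CUBIC);cv2.imwrite('pics/jig.png',a)
hsv=cv2.cvtColor(im,cv2.COLOR_BGR2HSV)
b=im[235:300,405:485];cv2.imwrite('pics/blk.png',cv2.resize(b,None,fx=8,fy=8,interpolation=cv2.INTER_CUBIC))
for p in [(430,265),(455,258),(440,285),(400,250),(470,240),(480,280)]: print(p,hsv[p[1],p[0]])
# pencil
m=((hsv[...,0]<6)|(hsv[...,0]>174))&(hsv[...,1]>180)&(hsv[...,2]>110)
m[:, :360]=0;m[:,395:]=0;m[:200]=0
ys,xs=np.nonzero(m);print(len(xs),plane('top',[[xs[ys.argmin()],ys.min()],[xs[ys.argmax()],ys.max()]],.004))
E
```

```text
(430, 265) [ 14 196 213]
(455, 258) [ 14 205 204]
(440, 285) [ 15 131 140]
(400, 250) [ 14 105 138]
(470, 240) [ 14 116 138]
(480, 280) [ 13 106 154]
308 [[ 0.57006839 -0.21951722  0.004     ]
 [ 0.45100874 -0.21154422  0.004     ]]
```

View pics/jig.png

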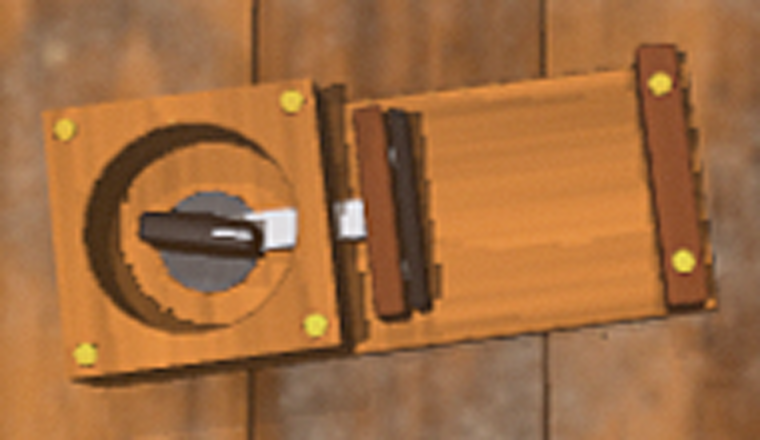

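View pics/blk.png

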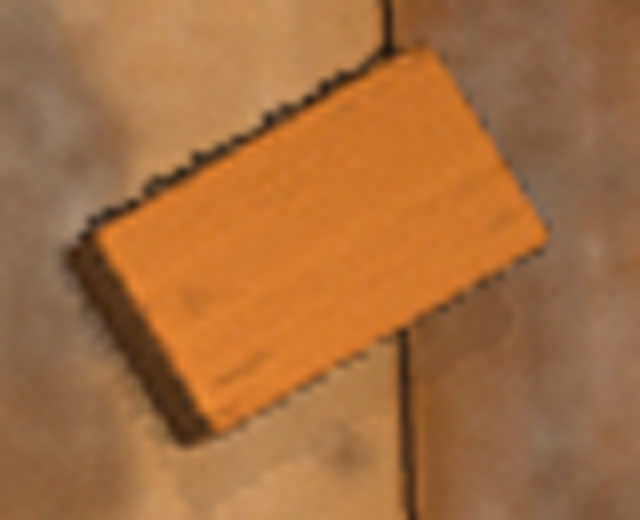

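The jig crop shows the housing-top corners at crop (44,111), (312,80), (340,346), (72,378) and the knob bar from (142,227) to (262,240). The block crop shows its top corners at (98,232), (430,45), (548,238), (218,432).

Run:
```python
from h import *
J=lambda p:(np.array(p,float)+.5)/4-.5+[170,200]
B=lambda p:(np.array(p,float)+.5)/8-.5+[405,235]
h=plane('top',J([(44,111),(312,80),(340,346),(72,378)]),.06)[:,:2]
print('housing',h.mean(0),np.linalg.norm(h-np.roll(h,-1,0),axis=1))
d=(h[1]-h[0]+h[2]-h[3]);th=np.arctan2(d[1],d[0])
sc=plane('top',J([(65,129),(292,101),(316,325),(85,354)]),.06)[:,:2];fs=plane('top',J([(660,84),(684,261)]),.046)[:,:2]
d2=sc[1]-sc[0]+sc[2]-sc[3]
f=fs[0]-fs[1]; v=fs.mean(0)-sc.mean(0)
print('screw ctr',sc.mean(0),'angles',th,np.arctan2(d2[1],d2[0]),np.arctan2(f[1],f[0])-np.pi/2,np.arctan2(v[1],v[0]),'fence dist',np.linalg.norm(v),'len',np.linalg.norm(f))
x=d/np.linalg.norm(d);x=np.r_[x,0];y=np.array([-x[1],x[0],0])
hc=(sc.mean(0)+h.mean(0))/2; hc=np.r_[hc,0]
jo=hc+x*(121-50)*1e-3   # housing at left end
fi=plane('top',J([(636,47),(668,303)]),.046); print('fence inner', (fi-jo)@x,(fi-jo)@y)
pj=plane('top',J([(412,115),(432,308)]),.046);print('pad face',(pj-jo)@x)
jb=plane('top',J([(357,108),(383,318)]),.046);print('jaw back',(jb-jo)@x)
print('jig origin',jo,'nest',jo+.056*x, 'x',x)
k=plane('top',J([(142,227),(262,240)]),.05);kd=k[1]-k[0];print('knob',k.mean(0),np.linalg.norm(kd),'ang',np.arctan2(kd[1],kd[0]))
b=plane('top',B([(98,232),(430,45),(548,238),(218,432)]),.04)[:,:2]
print('block',b.mean(0),np.linalg.norm(b-np.roll(b,-1,0),axis=1)); d=b[1]-b[0]+b[2]-b[3];print('ang',np.arctan2(d[1],d[0]))
R=cv2.Rodrigues(observe()['ee_rot'])[0];print('tool y',R[:,1],np.arctan2(R[1,1],R[0,1]))
```

```text
housing [0.50579182 0.02080598] [0.09964742 0.09977834 0.09793025 0.09981126]
screw ctr [0.50623165 0.02174291] angles -1.4660047330995454 -1.4590500626400107 -1.4549235948629533 -1.458799137993224 fence dist 0.17946609587591386 len 0.06801539159396608
fence inner [0.10032465 0.10053084] [ 0.05083637 -0.04738887]
pad face [0.01318324 0.01292818]
jaw back [-0.00714864 -0.00557721]
jig origin [ 0.51343833 -0.04933607  0.        ] nest [ 0.51929592 -0.10502888  0.        ] x [ 0.10459991 -0.99451438  0.        ]
knob [0.50484192 0.0189866  0.05      ] 0.04500003908118014 ang -1.6933576576113523
block [ 0.49227751 -0.31817892] [0.07314625 0.04234644 0.07302126 0.04340184]
ang -1.0671365699983737
tool y [ 0.22012819  0.97546986 -0.00146296] 1.348850204751977
```

Request:
{"op": "drive_tool", "data": {
  "increments": [
    {"grip":-1,"tx":0.78,"ty":-0.77,"tz":0,"turn":-0.4},
    {"grip":-1,"tx":0.78,"ty":-0.77,"tz":0,"turn":-0.4},
    {"grip":-1,"tx":0.78,"ty":-0.77,"tz":0,"turn":-0.4},
    {"grip":-1,"tx":0.78,"ty":-0.77,"tz":0,"turn":-0.4},
    {"grip":-1,"tx":0.78,"ty":-0.77,"tz":0,"turn":-0.4},
    {"grip":-1,"tx":0.78,"ty":-0.77,"tz":0,"turn":-0.4},
    {"grip":-1,"tx":0.78,"ty":-0.77,"tz":0,"turn":-0.4},
    {"grip":-1,"tx":0.78,"ty":-0.77,"tz":0,"turn":-0.4},
    {"grip":-1,"tx":0.78,"ty":-0.77,"tz":0,"turn":-0.4},
    {"grip":-1,"tx":0.78,"ty":-0.77,"tz":0,"turn":-0.4}
  ]
}}

```text
clock: 1.1
position: [0.4536, 0.2955, 0.2261]
ee_rot: [1.002, 2.975, -0.005]
force: [0.5, 1.0, 0.0]
width: 1.001
```

Request:
{"op": "drive_tool", "data": {
  "increments": [
    {"tx":0.1,"ty":-1,"tz":0,"turn":-0.2},
    {"tx":0.1,"ty":-1,"tz":0,"turn":-0.4},
    {"tx":0.1,"ty":-1,"tz":0,"turn":-0.4},
    {"tx":0.1,"ty":-1,"tz":0,"turn":-0.4},
    {"tx":0.1,"ty":-1,"tz":0,"turn":-0.4},
    {"tx":0.1,"ty":-1,"tz":0,"turn":-0.4},
    {"tx":0.1,"ty":-1,"tz":0,"turn":-0.4},
    {"tx":0.1,"ty":-1,"tz":0,"turn":-0.4}
  ]
}}

```text
invalid input
```

Request:
{"op": "drive_tool", "data": {
  "increments": [
    {"tx":0,"ty":-0.53,"tz":-0.2},
    {"tx":0,"ty":-0.53,"tz":-0.2},
    {"tx":0,"ty":-0.53,"tz":-0.2},
    {"tx":0,"ty":-0.53,"tz":-0.2},
    {"tx":0,"ty":-0.53,"tz":-0.2},
    {"tx":0,"ty":-0.53,"tz":-0.2},
    {"tx":0,"ty":-0.53,"tz":-0.2},
    {"tx":0,"ty":-0.53,"tz":-0.2}
  ]
}}

```text
invalid input
```

Request:
{"op": "drive_tool", "data": {
  "increments": [
    {"grip":-1,"tx":0.1,"ty":-1,"tz":0,"turn":-0.2},
    {"grip":-1,"tx":0.1,"ty":-1,"tz":0,"turn":-0.4},
    {"grip":-1,"tx":0.1,"ty":-1,"tz":0,"turn":-0.4},
    {"grip":-1,"tx":0.1,"ty":-1,"tz":0,"turn":-0.4},
    {"grip":-1,"tx":0.1,"ty":-1,"tz":0,"turn":-0.4},
    {"grip":-1,"tx":0.1,"ty":-1,"tz":0,"turn":-0.4},
    {"grip":-1,"tx":0.1,"ty":-1,"tz":0,"turn":-0.4},
    {"grip":-1,"tx":0.1,"ty":-1,"tz":0,"turn":-0.4}
  ]
}}

```text
clock: 1.9
position: [0.4926, -0.0975, 0.226]
ee_rot: [1.598, 2.703, -0.005]
force: [1.4, 0.7, -0.1]
width: 1.001
```

Request:
{"op": "drive_tool", "data": {
  "increments": [
    {"grip":-1,"tx":0,"ty":-0.53,"tz":-0.2,"turn":0},
    {"grip":-1,"tx":0,"ty":-0.53,"tz":-0.2,"turn":0},
    {"grip":-1,"tx":0,"ty":-0.53,"tz":-0.2,"turn":0},
    {"grip":-1,"tx":0,"ty":-0.53,"tz":-0.2,"turn":0},
    {"grip":-1,"tx":0,"ty":-0.53,"tz":-0.2,"turn":0},
    {"grip":-1,"tx":0,"ty":-0.53,"tz":-0.2,"turn":0},
    {"grip":-1,"tx":0,"ty":-0.53,"tz":-0.2,"turn":0},
    {"grip":-1,"tx":0,"ty":-0.53,"tz":-0.2,"turn":0}
  ]
}}

```text
clock: 2.7
position: [0.4932, -0.3077, 0.1461]
ee_rot: [1.595, 2.705, -0.003]
force: [-0.3, 0.3, 0.4]
width: 0.997
```

Request:
{"op": "drive_tool", "data": {
  "increments": [
    {"grip":-0.7,"tx":-0.002,"ty":-0.026,"tz":-0.1,"turn":0},
    {"grip":-0.7,"tx":-0.002,"ty":-0.026,"tz":-0.2,"turn":0},
    {"grip":-0.7,"tx":-0.002,"ty":-0.026,"tz":-0.27,"turn":0},
    {"grip":-0.7,"tx":-0.002,"ty":-0.026,"tz":-0.32,"turn":0},
    {"grip":-0.7,"tx":-0.002,"ty":-0.026,"tz":-0.335,"turn":0},
    {"grip":-0.7,"tx":-0.002,"ty":-0.026,"tz":-0.335,"turn":0},
    {"grip":-0.7,"tx":-0.002,"ty":-0.026,"tz":-0.335,"turn":0}
  ],
  "newtons": 15
}}

```text
clock: 3.4
position: [0.4934, -0.3179, 0.0133]
ee_rot: [1.593, 2.705, -0.002]
force: [-0.0, -1.0, 0.2]
width: 0.851
```

Request:
{"op": "drive_tool", "data": {
  "increments": [
    {"grip":1,"tx":0,"ty":0,"tz":0,"turn":0},
    {"grip":1,"tx":0,"ty":0,"tz":0,"turn":0},
    {"grip":1,"tx":0,"ty":0,"tz":0,"turn":0},
    {"grip":1,"tx":0,"ty":0,"tz":0,"turn":0},
    {"grip":1,"tx":0,"ty":0,"tz":0,"turn":0},
    {"grip":1,"tx":0,"ty":0,"tz":0,"turn":0},
    {"grip":1,"tx":0,"ty":0,"tz":0,"turn":0},
    {"grip":1,"tx":0,"ty":0,"tz":0,"turn":0}
  ],
  "newtons": 15
}}

```text
clock: 4.2
position: [0.4934, -0.318, 0.0135]
ee_rot: [1.593, 2.705, -0.002]
force: [-2.2, 0.4, 5.0]
width: 0.49
```

Request:
{"op": "drive_tool", "data": {
  "increments": [
    {"grip":1,"tx":0,"ty":0,"tz":0.05,"turn":0},
    {"grip":1,"tx":0,"ty":0,"tz":0.15,"turn":0},
    {"grip":1,"tx":0,"ty":0,"tz":0.22,"turn":-0.1},
    {"grip":1,"tx":0.02,"ty":0.1,"tz":0.22,"turn":-0.2},
    {"grip":1,"tx":0.04,"ty":0.2,"tz":0.22,"turn":-0.3},
    {"grip":1,"tx":0.06,"ty":0.3,"tz":0.22,"turn":-0.376},
    {"grip":1,"tx":0.066,"ty":0.4,"tz":0.22,"turn":-0.376},
    {"grip":1,"tx":0.066,"ty":0.49,"tz":0.22,"turn":-0.376},
    {"grip":1,"tx":0.066,"ty":0.531,"tz":0.2,"turn":-0.376},
    {"grip":1,"tx":0.066,"ty":0.531,"tz":0.17,"turn":-0.376},
    {"grip":1,"tx":0.066,"ty":0.531,"tz":0.17,"turn":-0.376},
    {"grip":1,"tx":0.066,"ty":0.531,"tz":0.17,"turn":-0.376}
  ]
}}

```text
clock: 5.4
position: [0.5192, -0.1075, 0.0812]
ee_rot: [2.094, 2.338, -0.005]
force: [-0.2, -0.3, -0.9]
width: 0.49
```

Run:
```python
from h import *
t=shot('top','t1.png');s=shot('side','s1.png')
a=cv2.resize(t[200:310,230:370],(560,440),interpolation=cv2.INTER_CUBIC);b=cv2.resize(s[180:350,270:390],(311,440),interpolation=cv2.INTER_CUBIC)
print(observe()['width']);cv2.imwrite('pics/c1.png',np.hstack([a,b])[:,:800,::-1])
```

```text
0.48934418316801354
```

View pics/c1.png

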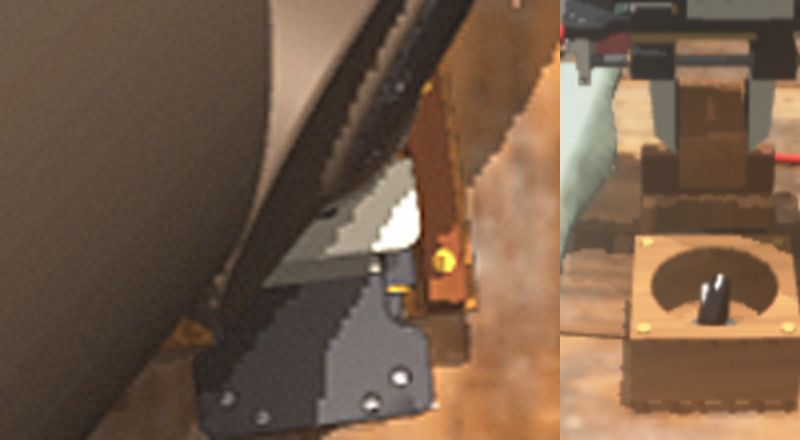

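The top view is mostly hidden by the arm. The side crop shows the block held level between the fingers, centred over the jaw and well. I lower it now.

Request:
{"op": "drive_tool", "data": {
  "increments": [
    {"grip":1,"tx":0.002,"ty":0.005,"tz":-0.04,"turn":0},
    {"grip":1,"tx":0.002,"ty":0.005,"tz":-0.08,"turn":0},
    {"grip":1,"tx":0.002,"ty":0.005,"tz":-0.11,"turn":0},
    {"grip":1,"tx":0.002,"ty":0.005,"tz":-0.125,"turn":0},
    {"grip":1,"tx":0.002,"ty":0.005,"tz":-0.135,"turn":0},
    {"grip":1,"tx":0.002,"ty":0.005,"tz":-0.14,"turn":0},
    {"grip":1,"tx":0.002,"ty":0.005,"tz":-0.142,"turn":0},
    {"grip":1,"tx":0.002,"ty":0.005,"tz":-0.142,"turn":0}
  ]
}}

```text
clock: 6.3
position: [0.5208, -0.1055, 0.0252]
ee_rot: [2.094, 2.337, -0.003]
force: [1.1, -0.2, -1.2]
width: 0.488
```

Request:
{"op": "drive_tool", "data": {
  "increments": [
    {"grip":1,"tx":0,"ty":0,"tz":-0.004,"turn":0},
    {"grip":1,"tx":0,"ty":0,"tz":-0.006,"turn":0},
    {"grip":1,"tx":0,"ty":0,"tz":-0.006,"turn":0}
  ]
}}

```text
clock: 6.6
position: [0.5211, -0.1054, 0.0234]
ee_rot: [2.094, 2.337, -0.002]
force: [-1.7, 0.4, 7.3]
width: 0.486
```

Request:
{"op": "drive_tool", "data": {
  "increments": [
    {"grip":-0.3,"tx":0,"ty":0,"tz":0,"turn":0},
    {"grip":-0.3,"tx":0,"ty":0,"tz":0,"turn":0},
    {"grip":-0.3,"tx":0,"ty":0,"tz":0,"turn":0},
    {"grip":-0.3,"tx":0,"ty":0,"tz":0,"turn":0},
    {"grip":-0.3,"tx":0,"ty":0,"tz":0,"turn":0},
    {"grip":-0.3,"tx":0,"ty":0,"tz":0.05,"turn":0},
    {"grip":-0.3,"tx":0,"ty":0,"tz":0.15,"turn":0},
    {"grip":-0.3,"tx":0,"ty":0,"tz":0.25,"turn":0},
    {"grip":-0.3,"tx":0,"ty":0,"tz":0.35,"turn":0},
    {"grip":-0.3,"tx":0,"ty":0,"tz":0.35,"turn":0}
  ]
}}

```text
clock: 7.6
position: [0.5239, -0.1065, 0.1681]
ee_rot: [2.09, 2.332, 0.006]
force: [-0.5, 0.5, -0.9]
width: 0.651
```

Request:
{"op": "drive_tool", "data": {
  "increments": [
    {"grip":0.46,"tx":-0.18,"ty":1,"tz":0.1,"turn":-0.2},
    {"grip":0.46,"tx":-0.18,"ty":1,"tz":0.1,"turn":-0.2},
    {"grip":0.46,"tx":-0.18,"ty":1,"tz":0.1,"turn":-0.2},
    {"grip":0.46,"tx":-0.18,"ty":1,"tz":0.1,"turn":-0.2},
    {"grip":0.46,"tx":-0.18,"ty":1,"tz":0.1,"turn":-0.2},
    {"grip":0.46,"tx":-0.18,"ty":1,"tz":0.1,"turn":-0.2},
    {"grip":0.46,"tx":-0.18,"ty":1,"tz":0.1,"turn":-0.2},
    {"grip":0.46,"tx":-0.18,"ty":1,"tz":0.1,"turn":-0.2},
    {"grip":0.46,"tx":-0.18,"ty":1,"tz":0.1,"turn":-0.2},
    {"grip":0.46,"tx":-0.18,"ty":1,"tz":0.1,"turn":-0.2}
  ]
}}

```text
clock: 8.6
position: [0.4509, 0.2958, 0.2075]
ee_rot: [2.317, 2.106, 0.003]
force: [0.5, -0.5, 0.2]
width: 0.269
```

Run:
```python
from h import *
t=shot('top','t2.png');print(observe()['width'],observe()['joints'])
cv2.imwrite('pics/c2.png',cv2.resize(t[200:310,170:360],None,fx=4,fy=4,interpolation=cv2.INTER_CUBIC)[:,:,::-1])
```

```text
0.26836160502691664 [-1.26246083  0.3703356   0.78214696  1.85786627 -0.2901106   1.02991721
 -0.46258094]
```

View pics/c2.png

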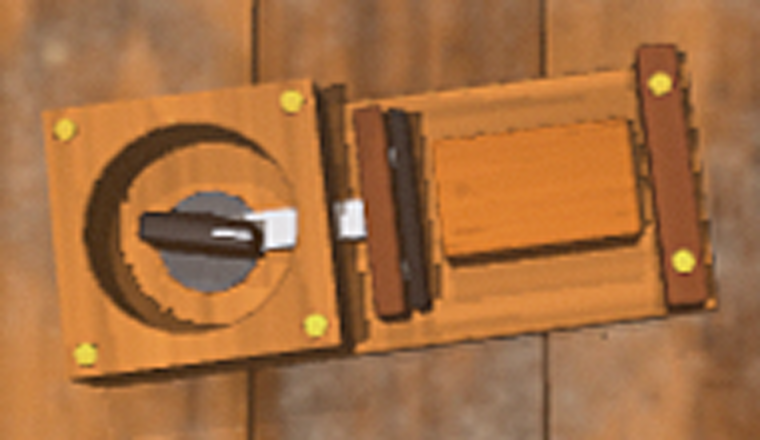

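The block lies flat and square between pad and fence at crop (434–643, 120–257), with gaps on both ends. The knob is unchanged. I now go over the knob with the fingers about 25 mm apart.

Request:
{"op": "drive_tool", "data": {
  "increments": [
    {"grip":0.46,"tx":0.137,"ty":-0.687,"tz":0,"turn":-0.024},
    {"grip":0.46,"tx":0.137,"ty":-0.687,"tz":0,"turn":-0.024},
    {"grip":0.46,"tx":0.137,"ty":-0.687,"tz":0,"turn":-0.024},
    {"grip":0.46,"tx":0.137,"ty":-0.687,"tz":0,"turn":-0.024},
    {"grip":0.46,"tx":0.137,"ty":-0.687,"tz":-0.1,"turn":-0.024},
    {"grip":0.46,"tx":0.137,"ty":-0.687,"tz":-0.2,"turn":-0.024},
    {"grip":0.46,"tx":0.137,"ty":-0.687,"tz":-0.3,"turn":-0.024},
    {"grip":0.46,"tx":0.137,"ty":-0.687,"tz":-0.33,"turn":-0.024},
    {"grip":0.46,"tx":0.137,"ty":-0.687,"tz":-0.33,"turn":-0.024},
    {"grip":0.46,"tx":0.137,"ty":-0.687,"tz":-0.33,"turn":-0.024}
  ]
}}

```text
clock: 9.65
position: [0.5061, 0.0167, 0.0761]
ee_rot: [2.349, 2.069, 0.001]
force: [-0.8, 0.4, 0.5]
width: 0.27
```

Run:
```python
from h import *
s=shot('side','s3.png');o=observe();print(o['joints'],o['position'],o['force'])
cv2.imwrite('pics/c3.png',cv2.resize(s[230:350,270:390],None,fx=5,fy=5,interpolation=cv2.INTER_CUBIC)[:,:,::-1])
```

```text
[-0.65661751  0.50395928  0.70173449  2.07282129 -0.48075486  0.71930897
  0.22597705] [0.5068164  0.0174551  0.07668937] [-0.25898325 -0.18370612 -0.01930979]
```

View pics/c3.png

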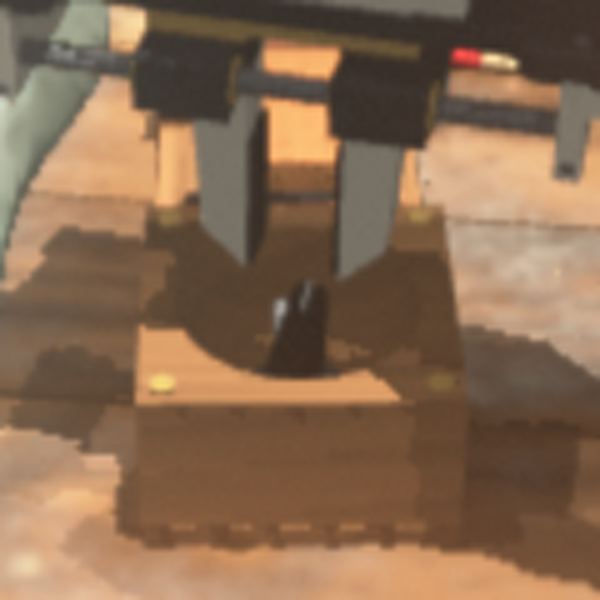

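The fingertips at crop (247,265) and (340,278) straddle the bar, whose top is near (310,285). I check the centring by projection.

Run:
```python
from h import *
def proj(P,n='side'):
    c=camera_info(n);K=np.array([[c['fx'],0,c['cx']],[0,c['fy'],c['cy']],[0,0,1]]);R=cv2.Rodrigues(np.array(c['rotation']))[0].T
    return cv2.projectPoints(np.array(P,float),cv2.Rodrigues(R)[0],-R@np.array(c['eye']),K,np.array(c['distortion']))[0].reshape(-1,2)
o=observe();p=o['position'];y=cv2.Rodrigues(o['ee_rot'])[0][:,1]
C=lambda q:(q-[270,230]+.5)*5
print('tips',C(proj([p,p+y*.0124,p-y*.0124])))
k=np.array([.5055,.0208,.05]);d=np.array([-.12,-.993,0])*.022;n=np.array([.993,-.12,0])*.006
print('bar',C(proj([k-d+n,k-d-n,k+d-n,k+d+n])))
u=np.array([.1116,-.9938,0])*.05;v=np.array([.9938,.1116,0])*.05;h=np.array([.506,.0212,.06])
print('housing near',C(proj([h-u+v,h-u-v,h+u-v,h+u+v])))
```

```text
tips [[291.36959644 249.60073251]
 [252.99570086 243.80099169]
 [329.97947448 255.42520647]]
bar [[260.19808731 363.55219768]
 [297.79601751 369.14519991]
 [325.46305803 283.65344373]
 [289.59641159 278.58088699]]
housing near [[128.77707564 404.19282854]
 [463.04141039 402.56196866]
 [437.56850535 204.88823061]
 [139.89326842 205.9611912 ]]
```

Request:
{"op": "drive_tool", "data": {
  "increments": [
    {"grip":0.46,"tx":-0.003,"ty":0.009,"tz":0,"turn":0},
    {"grip":0.46,"tx":-0.003,"ty":0.009,"tz":-0.03,"turn":0},
    {"grip":0.46,"tx":-0.003,"ty":0.009,"tz":-0.06,"turn":0},
    {"grip":0.46,"tx":-0.003,"ty":0.009,"tz":-0.09,"turn":0},
    {"grip":0.46,"tx":-0.003,"ty":0.009,"tz":-0.12,"turn":0},
    {"grip":0.46,"tx":-0.003,"ty":0.009,"tz":-0.133,"turn":0},
    {"grip":0.46,"tx":-0.003,"ty":0.009,"tz":-0.133,"turn":0},
    {"grip":0.46,"tx":-0.003,"ty":0.009,"tz":-0.133,"turn":0}
  ]
}}

```text
clock: 10.5
position: [0.5057, 0.0208, 0.0234]
ee_rot: [2.348, 2.07, 0.003]
force: [0.3, 0.6, 0.1]
width: 0.268
```

Request:
{"op": "drive_tool", "data": {
  "increments": [
    {"grip":1,"tx":0,"ty":0,"tz":0,"turn":0},
    {"grip":1,"tx":0,"ty":0,"tz":0,"turn":0},
    {"grip":1,"tx":0,"ty":0,"tz":0,"turn":0},
    {"grip":1,"tx":0,"ty":0,"tz":0,"turn":0},
    {"grip":1,"tx":0,"ty":0,"tz":0,"turn":0},
    {"grip":1,"tx":0,"ty":0,"tz":0,"turn":0}
  ],
  "newtons": 40
}}

```text
clock: 11.1
position: [0.5061, 0.0208, 0.0238]
ee_rot: [2.347, 2.069, 0.004]
force: [1.0, -0.8, 5.7]
width: 0.128
```

Run:
```python
from h import *
o=observe();print(o)
```

```text
{'clock': 11.1, 'joints': array([-0.59289041,  0.58412261,  0.6115485 ,  2.10736888, -0.57300536,
        0.60661386,  0.29485347]), 'dq': array([ 0.00086145,  0.00061747,  0.00055319,  0.00039255, -0.00079755,
       -0.00064435,  0.00040129]), 'joint_efforts': array([ -0.08493031, -53.88943076,   9.39348042, -15.53585887,
        -0.25165963,  -0.0631639 ,  -0.17339435]), 'position': array([0.50612405, 0.02077742, 0.02377931]), 'ee_rot': array([2.34748443, 2.06935368, 0.0044638 ]), 'force': array([ 0.95159834, -0.81613913,  5.72922554]), 'ft_torque': array([-0.2027295 ,  0.34421247,  0.16584352]), 'width': 0.12771916803490208}
```

Request:
{"op": "drive_tool", "data": {
  "increments": [
    {"grip":1,"tx":0,"ty":0,"tz":0,"turn":-0.05},
    {"grip":1,"tx":0,"ty":0,"tz":0,"turn":-0.12},
    {"grip":1,"tx":0,"ty":0,"tz":0,"turn":-0.19},
    {"grip":1,"tx":0,"ty":0,"tz":0,"turn":-0.26},
    {"grip":1,"tx":0,"ty":0,"tz":0,"turn":-0.33},
    {"grip":1,"tx":0,"ty":0,"tz":0,"turn":-0.4},
    {"grip":1,"tx":0,"ty":0,"tz":0,"turn":-0.47},
    {"grip":1,"tx":0,"ty":0,"tz":0,"turn":-0.54},
    {"grip":1,"tx":0,"ty":0,"tz":0,"turn":-0.61},
    {"grip":1,"tx":0,"ty":0,"tz":0,"turn":-0.68},
    {"grip":1,"tx":0,"ty":0,"tz":0,"turn":-0.75},
    {"grip":1,"tx":0,"ty":0,"tz":0,"turn":-0.8},
    {"grip":1,"tx":0,"ty":0,"tz":0,"turn":-0.8}
  ]
}}

```text
clock: 12.4
position: [0.5063, 0.0206, 0.0238]
ee_rot: [2.986, 0.934, -0.004]
force: [0.4, -2.0, 1.7]
width: 0.128
```

```bash
cat >> h.py <<'E'
def st():
    o=observe();R=cv2.Rodrigues(o['ee_rot'])[0];y=np.arctan2(R[1,1],R[0,1])
    print('clock %.2f yaw %.3f knob~%.3f'%(o['clock'],y,0.23-0.129-y),'Tz %.3f'%o['ft_torque'][2],'T',o['ft_torque'].round(2),'F',o['force'].round(1),'pos',o['position'].round(4),'q7 %.2f eff %.3f'%(o['joints'][6],o['joint_efforts'][6]),'w %.3f'%o['width'])
E
python3 -c "from h import *;st()"
```

```text
clock 12.40 yaw -0.965 knob~1.066 Tz -0.074 T [-0.08  0.15 -0.07] F [ 0.4 -2.   1.7] pos [0.5063 0.0206 0.0238] q7 -0.34 eff -0.712 w 0.128
```

Request:
{"op": "drive_tool", "data": {
  "increments": [
    {"grip":1,"tx":0,"ty":0,"tz":0,"turn":-0.07},
    {"grip":1,"tx":0,"ty":0,"tz":0,"turn":-0.14},
    {"grip":1,"tx":0,"ty":0,"tz":0,"turn":-0.21},
    {"grip":1,"tx":0,"ty":0,"tz":0,"turn":-0.28},
    {"grip":1,"tx":0,"ty":0,"tz":0,"turn":-0.35},
    {"grip":1,"tx":0,"ty":0,"tz":0,"turn":-0.42},
    {"grip":1,"tx":0,"ty":0,"tz":0,"turn":-0.48},
    {"grip":1,"tx":0,"ty":0,"tz":0,"turn":-0.52},
    {"grip":1,"tx":0,"ty":0,"tz":0,"turn":-0.55},
    {"grip":1,"tx":0,"ty":0,"tz":0,"turn":-0.58},
    {"grip":1,"tx":0,"ty":0,"tz":0,"turn":-0.61}
  ]
}}

```text
clock: 13.5
position: [0.5062, 0.0204, 0.0238]
ee_rot: [3.13, -0.054, -0.01]
force: [-0.4, -2.8, 2.1]
width: 0.128
```

```bash
python3 -c "from h import *;st()"
```

```text
clock 13.50 yaw -1.605 knob~1.706 Tz 0.225 T [-0.24  0.06  0.22] F [-0.4 -2.8  2.1] pos [0.5062 0.0204 0.0238] q7 -0.84 eff 0.340 w 0.128
```

Request:
{"op": "drive_tool", "data": {
  "increments": [
    {"grip":1,"tx":0,"ty":0,"tz":0,"turn":-0.02},
    {"grip":1,"tx":0,"ty":0,"tz":0,"turn":-0.04},
    {"grip":1,"tx":0,"ty":0,"tz":0,"turn":-0.06},
    {"grip":1,"tx":0,"ty":0,"tz":0,"turn":-0.08}
  ]
}}

```text
clock: 13.9
position: [0.5062, 0.0204, 0.0238]
ee_rot: [3.125, -0.187, -0.01]
force: [0.7, -2.3, 2.7]
width: 0.132
```

```bash
python3 -c "from h import *;st()"
```

```text
clock 13.90 yaw -1.690 knob~1.791 Tz 0.239 T [-0.13  0.08  0.24] F [ 0.7 -2.3  2.7] pos [0.5062 0.0204 0.0238] q7 -0.91 eff 0.145 w 0.132
```

Request:
{"op": "drive_tool", "data": {
  "increments": [
    {"grip":1,"tx":0,"ty":0,"tz":0,"turn":-0.02},
    {"grip":1,"tx":0,"ty":0,"tz":0,"turn":-0.04},
    {"grip":1,"tx":0,"ty":0,"tz":0,"turn":-0.06},
    {"grip":1,"tx":0,"ty":0,"tz":0,"turn":-0.08}
  ]
}}

```text
clock: 14.3
position: [0.5062, 0.0204, 0.0238]
ee_rot: [3.114, -0.321, -0.011]
force: [0.2, -2.2, 2.2]
width: 0.133
```

```bash
python3 -c "from h import *;st()"
```

```text
clock 14.30 yaw -1.776 knob~1.877 Tz 0.276 T [-0.16  0.04  0.28] F [ 0.2 -2.2  2.2] pos [0.5062 0.0204 0.0238] q7 -0.97 eff 0.143 w 0.133
```

Request:
{"op": "drive_tool", "data": {
  "increments": [
    {"grip":1,"tx":0,"ty":0,"tz":0,"turn":-0.02},
    {"grip":1,"tx":0,"ty":0,"tz":0,"turn":-0.04},
    {"grip":1,"tx":0,"ty":0,"tz":0,"turn":-0.06},
    {"grip":1,"tx":0,"ty":0,"tz":0,"turn":-0.08}
  ]
}}

```text
clock: 14.7
position: [0.5062, 0.0203, 0.0238]
ee_rot: [3.098, -0.453, -0.012]
force: [0.1, -2.1, 1.7]
width: 0.127
```

```bash
python3 -c "from h import *;st()"
```

```text
clock 14.70 yaw -1.861 knob~1.962 Tz 0.245 T [-0.17  0.07  0.25] F [ 0.1 -2.1  1.7] pos [0.5062 0.0203 0.0238] q7 -1.04 eff 0.145 w 0.127
```

Request:
{"op": "drive_tool", "data": {
  "increments": [
    {"grip":1,"tx":0,"ty":0,"tz":0,"turn":-0.02},
    {"grip":1,"tx":0,"ty":0,"tz":0,"turn":-0.04},
    {"grip":1,"tx":0,"ty":0,"tz":0,"turn":-0.06}
  ]
}}

```text
clock: 15.0
position: [0.5062, 0.0203, 0.0238]
ee_rot: [3.082, -0.553, -0.013]
force: [0.2, -3.3, 1.5]
width: 0.131
```

```bash
python3 -c "from h import *;st()"
```

```text
clock 15.00 yaw -1.926 knob~2.027 Tz 0.221 T [-0.17  0.05  0.22] F [ 0.2 -3.3  1.5] pos [0.5062 0.0203 0.0238] q7 -1.10 eff 0.140 w 0.131
```

Request:
{"op": "drive_tool", "data": {
  "increments": [
    {"grip":1,"tx":0,"ty":0,"tz":0,"turn":-0.02},
    {"grip":1,"tx":0,"ty":0,"tz":0,"turn":-0.04},
    {"grip":1,"tx":0,"ty":0,"tz":0,"turn":-0.06}
  ]
}}

```text
clock: 15.3
position: [0.5062, 0.0203, 0.0238]
ee_rot: [3.062, -0.652, -0.013]
force: [-0.2, -3.3, 2.3]
width: 0.125
```

```bash
python3 -c "from h import *;st()"
```

```text
clock 15.30 yaw -1.991 knob~2.092 Tz 0.261 T [-0.23  0.04  0.26] F [-0.2 -3.3  2.3] pos [0.5062 0.0203 0.0238] q7 -1.15 eff 0.109 w 0.125
```

Request:
{"op": "drive_tool", "data": {
  "increments": [
    {"grip":1,"tx":0,"ty":0,"tz":0,"turn":-0.02},
    {"grip":1,"tx":0,"ty":0,"tz":0,"turn":-0.04}
  ]
}}

```text
clock: 15.5
position: [0.5061, 0.0203, 0.0238]
ee_rot: [3.048, -0.719, -0.013]
force: [-0.0, -3.5, 2.1]
width: 0.129
```

```bash
python3 -c "from h import *;st()"
```

```text
clock 15.50 yaw -2.034 knob~2.135 Tz 0.266 T [-0.19  0.06  0.27] F [-0.  -3.5  2.1] pos [0.5061 0.0203 0.0238] q7 -1.19 eff 0.072 w 0.129
```

Request:
{"op": "drive_tool", "data": {
  "increments": [
    {"grip":1,"tx":0,"ty":0,"tz":0,"turn":-0.02},
    {"grip":1,"tx":0,"ty":0,"tz":0,"turn":-0.04}
  ]
}}

```text
clock: 15.7
position: [0.5061, 0.0203, 0.0238]
ee_rot: [3.031, -0.786, -0.014]
force: [-0.1, -2.8, 2.2]
width: 0.125
```

Run:
```python
from h import *
st();t=shot('top','t4.png');s=shot('side','s4.png')
a=cv2.resize(t[200:310,170:360],(570,330),interpolation=cv2.INTER_CUBIC)
b=cv2.resize(s[220:350,280:390],(279,330),interpolation=cv2.INTER_CUBIC)
cv2.imwrite('pics/c4.png',np.hstack([a,b])[:,:800,::-1])
for i in range(4): get_image('side'); st()
```

```text
clock 15.70 yaw -2.078 knob~2.179 Tz 0.316 T [-0.2   0.05  0.32] F [-0.1 -2.8  2.2] pos [0.5061 0.0203 0.0238] q7 -1.22 eff 0.050 w 0.125
clock 15.85 yaw -2.076 knob~2.177 Tz 0.168 T [-0.13  0.03  0.17] F [-0.1 -1.7  2.6] pos [0.5061 0.0203 0.0238] q7 -1.22 eff -0.320 w 0.130
clock 15.90 yaw -2.076 knob~2.177 Tz 0.157 T [-0.14  0.05  0.16] F [-1.6 -1.7  2.2] pos [0.5061 0.0203 0.0238] q7 -1.22 eff -0.208 w 0.126
clock 15.95 yaw -2.076 knob~2.177 Tz 0.141 T [-0.14  0.03  0.14] F [-0.2 -2.4  2. ] pos [0.5061 0.0203 0.0238] q7 -1.22 eff -0.166 w 0.130
clock 16.00 yaw -2.076 knob~2.177 Tz 0.184 T [-0.13  0.02  0.18] F [-0.6 -3.2  2.8] pos [0.5061 0.0203 0.0238] q7 -1.22 eff -0.152 w 0.129
```

View pics/c4.png

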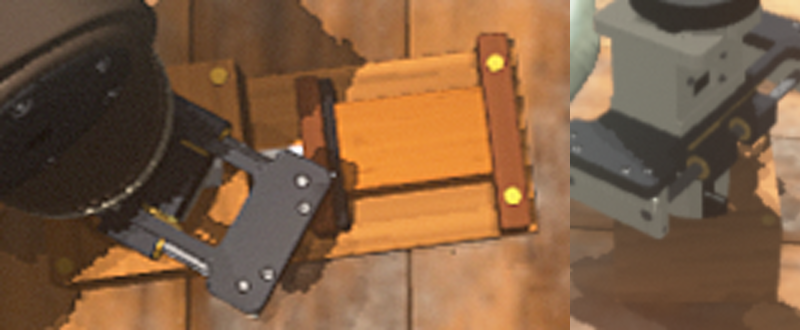

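The top view shows the block pushed up to the fence, with the pad touching its other end. Torque, joint effort and angle since onset all suggest about 8–9 N, so I turn slightly further.

Request:
{"op": "drive_tool", "data": {
  "increments": [
    {"grip":1,"tx":0,"ty":0,"tz":0,"turn":-0.02},
    {"grip":1,"tx":0,"ty":0,"tz":0,"turn":-0.042}
  ]
}}

```text
clock: 16.2
position: [0.5061, 0.0203, 0.0238]
ee_rot: [3.014, -0.852, -0.014]
force: [-0.7, -2.1, 1.9]
width: 0.128
```

```bash
python3 -c "from h import *;st()"
```

```text
clock 16.20 yaw -2.122 knob~2.223 Tz 0.332 T [-0.19  0.02  0.33] F [-0.7 -2.1  1.9] pos [0.5061 0.0203 0.0238] q7 -1.26 eff 0.191 w 0.128
```

About 11–12 N by torque (+0.09 N m) and by angle. I release and withdraw.

Request:
{"op": "drive_tool", "data": {
  "increments": [
    {"grip":0.46,"tx":0,"ty":0,"tz":0,"turn":0},
    {"grip":0.46,"tx":0,"ty":0,"tz":0,"turn":0},
    {"grip":0.46,"tx":0,"ty":0,"tz":0,"turn":0},
    {"grip":0.46,"tx":0,"ty":0,"tz":0,"turn":0},
    {"grip":0.46,"tx":0,"ty":0,"tz":0,"turn":0},
    {"grip":0.46,"tx":0,"ty":0,"tz":0.05,"turn":0},
    {"grip":0.46,"tx":0,"ty":0,"tz":0.1,"turn":0},
    {"grip":0.46,"tx":0,"ty":0,"tz":0.2,"turn":0},
    {"grip":0.46,"tx":0,"ty":0,"tz":0.3,"turn":0},
    {"grip":0.46,"tx":0,"ty":0,"tz":0.4,"turn":0},
    {"grip":0.46,"tx":-0.12,"ty":0.3,"tz":0.45,"turn":0},
    {"grip":0.46,"tx":-0.12,"ty":0.68,"tz":0.45,"turn":0},
    {"grip":0.46,"tx":-0.12,"ty":0.68,"tz":0.45,"turn":0},
    {"grip":0.46,"tx":-0.12,"ty":0.68,"tz":0.45,"turn":0},
    {"grip":0.46,"tx":-0.12,"ty":0.68,"tz":0.45,"turn":0},
    {"grip":0.46,"tx":-0.12,"ty":0.68,"tz":0.45,"turn":0},
    {"grip":0.46,"tx":-0.12,"ty":0.68,"tz":0.45,"turn":0},
    {"grip":0.46,"tx":-0.12,"ty":0.68,"tz":0.45,"turn":0}
  ]
}}

```text
clock: 18.0
position: [0.4579, 0.2923, 0.2036]
ee_rot: [3.013, -0.85, -0.014]
force: [-0.2, -0.7, 0.4]
width: 0.271
```

Run:
```python
from h import *
t=shot('top','t5.png');cv2.imwrite('pics/c5.png',cv2.resize(t[200:310,170:390],(800,400),interpolation=cv2.INTER_CUBIC)[:,:,::-1]);st()
```

```text
clock 18.05 yaw -2.123 knob~2.224 Tz 0.061 T [-0.01  0.16  0.06] F [ 0.5 -0.4 -0.8] pos [0.4582 0.2913 0.2038] q7 -2.11 eff -0.030 w 0.277
```

View pics/c5.png

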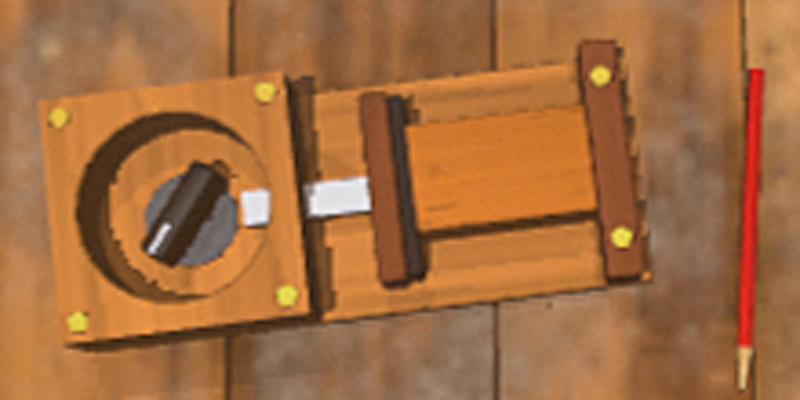

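The view shows the block square between pad and fence (crop 410–597, 105–232). The knob stays turned and the pencil looks untouched.

```bash
python3 -c "from cell import *;print(sign_off())"
```

```text
the job is handed in; nothing more can be done
None
```

I laid the block on the jig bed, let go of it, and turned the knob clockwise until the jaw pressed it against the fence. I estimate the clamping force at 11–12 N. Then I withdrew and handed the job in at about 18 s; no verdict was reported.

- **Clamping force:** it is inferred, not measured directly. The turning torque rose by about 0.09 N m over free turning, which is roughly 11 N. The knob had turned about 0.17 rad since first pinch, which also gives about 11 N. The torque reading was noisy by about 0.03 N m, so this could be off by roughly 4 N.
- **Joint effort:** the wrist joint's effort agreed with these up to the last small turn. On that turn, started from rest, it no longer followed the trend, so I did not use it there.
- **Final picture:** the block sits square between pad and fence near the jig's centre line. The knob stays where I left it and the pencil looks unmoved; I judged this by eye and did not measure it again. The arm is clear of everything.
- **Disagreement in the first view:** I measured the pad's face about 2 mm nearer the fence than the knob angle implied. That is within the camera's stated accuracy.

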